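# Switch the imaging unit to its camera and push the filter slide home

## Task

Get the imaging unit ready for a camera exposure: push its light-path lever away from the white dot, past the click at the yellow dot and on to its second stop at the blue dot, and let go of it. Then push the red-tabbed filter slide fully home, until its tab meets the metal bridge. Only push, with a fingertip or the outside of the fingers: do not grip, force or lift anything, and leave the bottle, the lens and the dish where they stand.

Things in the scene. Friction and masses are not known exactly. Their poses are not given: they have to be found in the camera images.
- unit: Imaging unit, fixed: white box, 200 (its x) x 260 (its y) x 70 mm high. Origin: centre of its underside. x points away from its front (blue stripe, facing the robot), y to its left, z up. Its flat top (deck) is at z = 70 mm and carries the light-path lever on the left half and the filter channel on the right. A camera juts from the far side (to x = 193 mm), a tube from the left (to y = 152 mm).
- bridge (a point): Middle of the near face of the aluminium bridge over the filter channel, at (3, -70, 85) mm in the unit's frame; this is where the tab stops. The channel runs along the unit's x at y = -70 mm: two dark rails 8 mm high, 49 mm apart inside, from x = -87 to 93 mm. The bridge covers it from x = 3 mm on, its top 19 mm above the deck.
- lever: Light-path lever: flat aluminium arm, 8 to 14 mm above the deck, from its pivot to the upright knob. Origin: the pivot (vertical axis), on the deck at (45, 50, 70) mm in the unit's frame; its x points along the arm to the knob, 90 mm away. In the unit's frame that x is at the angle 2.642 + v, v being joint lever_angle, so the knob is on the robot's side of the pivot.
- lever_angle (a joint): Lever angle v (rad); grows as the knob goes from left to right (unit +y to -y), anticlockwise from above. Spring-clicked rests: 0 (white dot, start), 0.5 (yellow, first detent), 1.0 (blue, second stop). It takes about 6 N at the knob to push it out of a rest; the humps are at 0.25 and 0.75: past a hump it snaps on to the next rest, let go before it it falls back. Hard end at 1.04.
- knob (a point): Centre of the top of the lever's knob: an upright black cylinder with an orange band, 18 mm in diameter, standing on the arm from 14 to 60 mm above the deck (this point: 60 mm above the deck).
- filter: Filter slide, loose in the channel, 0.12 kg: steel plate 90 (its x) x 45 x 8 mm flat on the deck, green glass disc, upright red tab across its near end: 8 mm thick, 36 mm wide, top 35 mm over the deck, middle at x = -41 mm of the slide. Origin: centre of the plate's underside; x along the unit's x. Starts 30 to 50 mm drawn out; home when the tab meets the bridge, origin at x = 40 mm of the unit.
- bottle: Bystander, loose: amber bottle with black cap, 40 mm in diameter, 85 mm high, on the table to the left of the unit. Origin: centre of its underside.
- objective: Bystander, loose: brass microscope lens standing upright, 32 mm in diameter, 42 mm high, on the deck at its far left corner. Origin: centre of its underside.
- dish: Bystander, loose: blue shallow dish, 80 mm in diameter, 16 mm high, on the table to the right of the unit. Origin: centre of its underside.
Mind the look-alikes: they are no part of the job. Leave any purple look-alike of the filter alone.

How it is judged:
By the outcome, as a careful person would: the job done as asked, in the order asked, and still so for the second after the job is handed in, with the robot touching nothing.
It also fails if it takes over 48 s, if anything falls off the work surface, if the arm or the gripper's body presses on something with over 40 N, if the wrist force passes 120 N, or if a joint passes its speed limit or range.

## Robot

A 6-joint arm with a two-finger parallel gripper is mounted at the origin on the work surface. World frame = base frame: x ahead of the robot, y to its left, z up, the work surface at z = 0. Lengths are in m, angles in rad, forces in N, time in s.
With the tool pointing down it reaches from about 0.25 to 0.775 m from the base axis. Payload 4 kg.
Tool frame: the origin (TCP) lies midway between the tips of the shut fingers; the grasp point (between the pads) lies grip_depth behind it (grip_depth is the distance from the TCP to the grasp point, in m); z points along the fingers, y is the direction in which the jaws open and shut (so a half turn about z gives the same grasp; the last joint's range is limited). The gripper opens to 85 mm and grips with 20 to 120 N. Pads are 22 mm wide; open, the fingers measure 114 mm over their backs; the gripper's body (76 mm by 85 mm) begins 54 mm behind the grasp point. The pads swing forward as they close: fully open they stand 13 mm farther back than shut.
Start: joints at [1.132, 0.087, 1.371, -0, 1.684, -0.103], TCP at [0.181, 0.519, 0.231] pointing down, gripper open.
Joint ranges: [-3.1, 3.1], [-0.76, 2.03], [0.27, 2.55], [-1.08, 4.22], [0.17, 2.65], [-2.57, 2.57]. Speed limits (rad/s): [2.79, 2.79, 3.14, 3.14, 3.14, 3.14].

## Interface

Orientations are given as a unit quaternion [x, y, z, w].
In Python, from cell import get_state, capture, job_done, grip_depth gives the robot as it stands.
- The arm moves only by the tool servo_tool, never from a script. Its argument "moves" is one flat list of numbers, 4 for each row, row after row: the shift along the tool's x, y, z scaled (see below), then the turn about the tool's z scaled (see below). In form: [dx, dy, dz, spin, dx, dy, dz, spin, ...]. A call has 1 to 20 rows; each row shifts and turns the commanded pose from where the row before left it, along the tool's axes as they then stand; what a row does not reach is not made up. The controller multiplies each number of a shift by 0.075 m and each number of a turn by 90 degrees. A row lasts 1/12 s, in which the tool goes at most 41.7 mm and 7.16 degrees, less where a joint would pass 70% of its speed; a pose out of reach is approached as far as the arm can. A call with a number of a shift or a turn outside -1 to 1 is refused whole. A call with a gripper value outside its range is refused whole. "claw" is the opening, from -1 (shut) to 1 (fully open), set as the call begins (left out, the last holds). The fingers move at their own pace and stop on an object; "newtons" is the grip in N (left out, the last holds). Time passes only in rows, so rows that do not move let the fingers close. It gives the time, the measured TCP pose, the force and the opening at its end, in the units of the state.
- get_state(): the state, without advancing time (a new reading comes with each control period).
- capture(name): name is "scene" or "top" or "wrist"; returns a dict with "color" (384x512x3 uint8, red, green, blue), "K" (3x3 intrinsics, pixels), "xyz" and "orientation" of the camera in the world. Camera axes: x right, y down, z forward; pixel columns grow to the right and rows downward; lengths in m; the calibration is good to about 2 mm. A picture is of the moment at which its call begins. There is no depth.
- job_done(): hands the job in, once; it reports no verdict.
The state is a dict: "time": time; "joint_positions": joint angles; "dq": joint speeds; "joint_torque": joint torques, N m; "eef_pos": TCP position; "ee_rot": TCP orientation; "ft_force": force on the tool from outside, world axes, zero at the start; "moment": the same for the moment, N m; "grip_width": finger opening in m.
Only numpy, scipy, OpenCV 4.12 (cv2) and the standard library are available. Lean on these libraries where they do the work, as an engineer would, in place of code of your own. Each camera call takes 0.05 s, during which the arm holds its last target.

## Working session

There is one attempt and no reset: what is moved stays moved. The work goes in short steps, Python scripts to look and compute and a tool call to move; the robot and the scene stay as the last step left them, time stands still between calls to the robot, and variables do not carry over. Pictures are saved under pics/ and viewed, and the job is handed in when it is done.

Besides the shell and the picture viewer there is one more tool, called after "Request:" as a command line: name --argument value ..., lists and objects as JSON in quotes. servo_tool: Moves the arm, as the interface text tells. Shifts and turns lie within -1 to 1; 1 stands for 0.075 m of shift or 90 degrees of turn. Its arguments: {"type":"object","properties":{"moves":{"type":"array"},"claw":{"type":"number"},"newtons":{"type":"number"}},"required":["moves"]}

```bash
ls; mkdir -p pics; python3 - <<'E'
from cell import get_state, capture, grip_depth
import cv2,json,numpy as np,pickle
print(get_state(),grip_depth)
for n in ["scene","top","wrist"]:
    c=capture(n); pickle.dump(c,open(f'{n}0.pkl','wb'))
    cv2.imwrite(f'pics/{n}0.png',c["color"][:,:,::-1]); print(n,c["K"],c["xyz"],c["orientation"])
E
```

```text
pics
{'time': 0.0, 'joint_positions': array([ 1.13190113e+00,  8.79629837e-02,  1.37226306e+00, -3.71731087e-05,
        1.68361494e+00, -1.03086984e-01]), 'dq': array([-4.05572065e-06, -1.08824247e-03,  1.49082025e-03,  1.32988355e-03,
        1.37815216e-03, -2.16815177e-03]), 'joint_torque': array([ 3.92744578e-04, -3.51868236e+01, -3.13273358e+01,  7.74462563e-06,
        1.08212780e-02, -1.51113733e-05]), 'eef_pos': array([0.18103621, 0.51881699, 0.23013031]), 'ee_rot': array([ 1.67118237e-01,  9.85936220e-01, -1.08808115e-03, -2.83126283e-04]), 'ft_force': array([-0.26233626, -0.26080477, -0.68941991]), 'moment': array([-0.02502039,  0.02882785, -0.02758014]), 'grip_width': 0.08506988201679645} 0.0187
scene [[466.38084137   0.         258.54232895]
 [  0.         466.38084137 186.62523611]
 [  0.           0.           1.        ]] [ 0.99984758 -0.67639175  0.62565362] [ 0.8304666   0.26265741 -0.13745494 -0.47163804]
top [[427.27661618   0.         256.28169045]
 [  0.         427.27661618 193.16035685]
 [  0.           0.           1.        ]] [0.43985872 0.03285034 1.25403422] [ 0.71033928 -0.70279068  0.01753143 -0.0345835 ]
wrist [[265.47042205   0.         255.39481354]
 [  0.         265.47042205 192.33134503]
 [  0.           0.           1.        ]] [0.11541462 0.54203986 0.37143289] [0.80763168 0.57320936 0.07912925 0.11358105]
```

View pics/scene0.png

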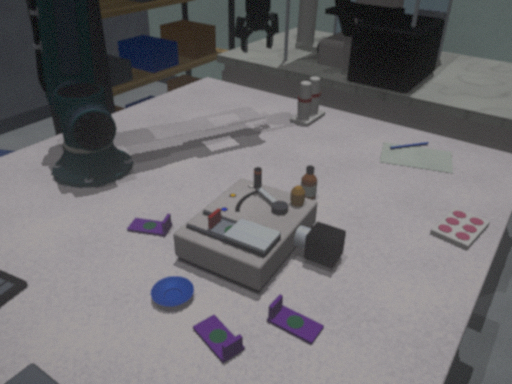

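View pics/top0.png

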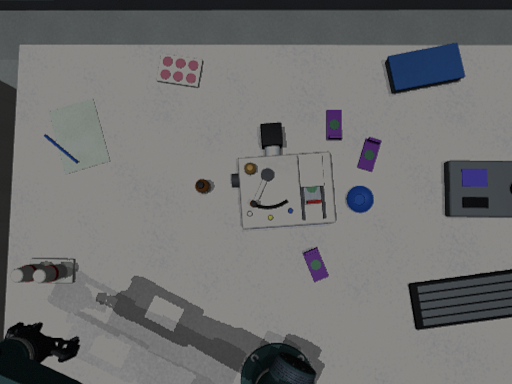

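The scene view shows the unit in the middle with the lever, red tab and bridge. In the top view the deck spans about (238–336, 152–229), the knob is near (253,204), the red tab near (314,202), and three purple look-alikes lie on the table. I'll zoom in next.

```bash
cat > h.py <<'E'
import numpy as np,cv2,pickle
from scipy.spatial.transform import Rotation as R
def ray(c,u,v,z):
    d=R.from_quat(c["orientation"]).apply(np.linalg.inv(c["K"])@[u,v,1.]); o=np.array(c["xyz"])
    return o+d*(z-o[2])/d[2]
def proj(c,P):
    p=R.from_quat(c["orientation"]).inv().apply(np.atleast_2d(P)-c["xyz"]); q=p@np.array(c["K"]).T
    return q[:,:2]/q[:,2:]
def crop(c,u0,v0,u1,v1,s,name,g=1.0):
    im=c["color"][v0:v1,u0:u1,::-1].astype(float)*g
    im=cv2.resize(np.clip(im,0,255).astype(np.uint8),None,fx=s,fy=s,interpolation=cv2.INTER_CUBIC); cv2.imwrite(name,im)
E
python3 - <<'E'
from h import *
t=pickle.load(open('top0.pkl','rb'));s=pickle.load(open('scene0.pkl','rb'))
crop(t,225,115,350,235,5,'pics/topc.png',1.5)
crop(s,165,155,355,295,4,'pics/scenec.png',1.3)
E
```

```text
(no output)
```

View pics/topc.png

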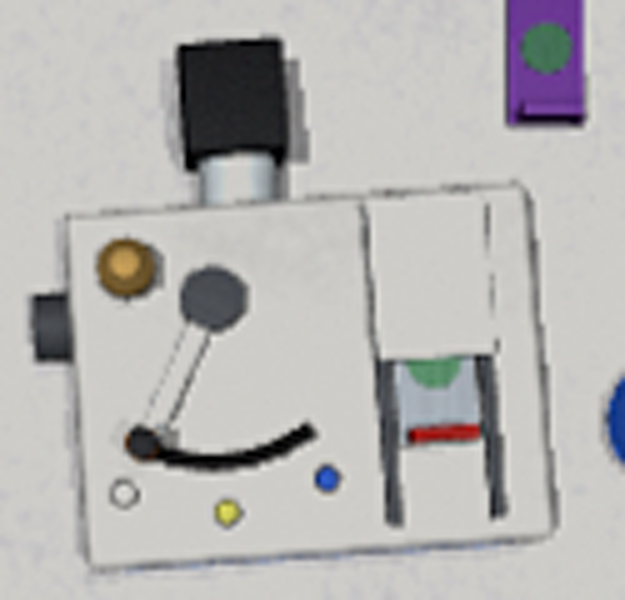

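View pics/scenec.png

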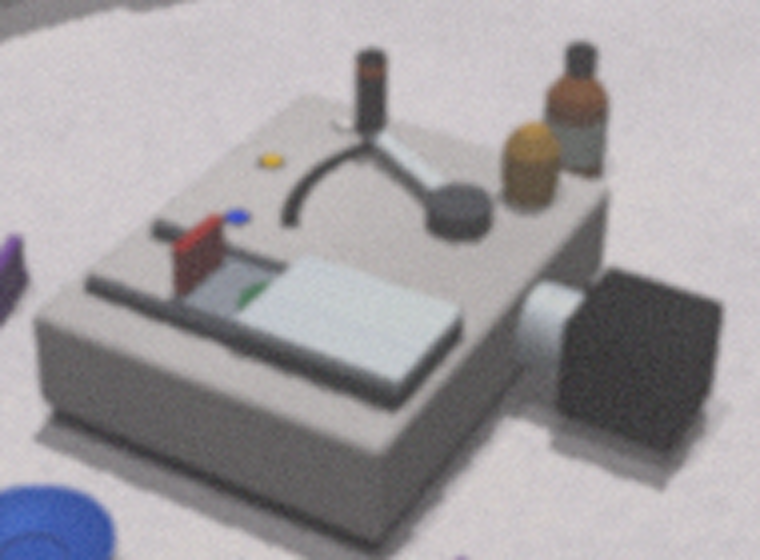

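The crop shows the deck corners near crop (68,215), (522,184), (555,537) and (90,567). The lever pivot disc is at (213,298), the knob top at (143,443) and the red tab top at (445,434).

```bash
cat >> h.py <<'E'
def full(x,y,u0,v0,s): return (x+.5)/s-.5+u0,(y+.5)/s-.5+v0
E
python3 - <<'E'
from h import *
t=pickle.load(open('top0.pkl','rb'));s=pickle.load(open('scene0.pkl','rb'))
f=lambda x,y:full(x,y,225,115,5)
W=np.array([ray(t,*f(*p),.07)[:2] for p in [(68,214),(522,184),(555,538),(90,568)]])
U=np.array([[.1,.13],[.1,-.13],[-.1,-.13],[-.1,.13]])
print(W, [np.linalg.norm(W[i]-W[(i+1)%4]) for i in range(4)])
Wc=W-W.mean(0);th=np.arctan2((U[:,0]*Wc[:,1]-U[:,1]*Wc[:,0]).sum(),(U*Wc).sum())
Rm=np.array([[np.cos(th),-np.sin(th)],[np.sin(th),np.cos(th)]]);o=W.mean(0)
print('origin',o,'yaw',th, 'resid mm',1e3*(W-(U@Rm.T+o)))
un=lambda p:Rm.T@(p[:2]-o)
for n,p,z in [('pivot',(213,298),.07+.018),('knob',(143,441),.13),('tabtop',(445,434),.105),('bridgeL',(378,358),.089),('bridgeR',(492,354),.089),('blue',(327,478),.07),('white',(124,493),.07)]:
    w=ray(t,*f(*p),z); print(n,w,un(w))
np.savez('unit.npz',o=o,th=th)
# predict in scene
fs=lambda q:np.round((q-[165,155]+.5)*4-.5)
tw=lambda x,y,z:[*(Rm@[x,y]+o),z]
a=2.642
print(fs(proj(s,[tw(.1,-.13,.07),tw(.1,.13,.07),tw(-.1,-.13,.07),tw(.045+.09*np.cos(a),.05+.09*np.sin(a),.13),tw(.003,-.0945,.089)])))
E
```

```text
[[ 0.62705355  0.11372935]
 [ 0.64590938 -0.13952766]
 [ 0.44913611 -0.15744404]
 [ 0.42966014  0.09864818]] [np.float64(0.2539579709989687), np.float64(0.19758724511677167), np.float64(0.2568317370611502), np.float64(0.19796868010283913)]
origin [ 0.5379398  -0.02114854] yaw 0.07825250968131854 resid mm [[-0.41778146 -2.54155823]
 [-1.88684373  3.40579758]
 [ 0.72784613  1.12394593]
 [ 1.57677906 -1.98818528]]
pivot [0.5783106  0.03212296 0.088     ] [0.04441164 0.04995259]
knob [0.4971982  0.06828797 0.13      ] [-0.03362543  0.0923477 ]
tabtop [ 0.50391402 -0.09311233  0.105     ] [-0.03954725 -0.06908368]
bridgeL [ 0.54600567 -0.05830197  0.089     ] [ 0.00513681 -0.03767026]
bridgeR [ 0.54878153 -0.12036401  0.089     ] [ 0.00305262 -0.09975938]
blue [ 0.48082256 -0.03190218  0.07      ] [-0.05778309 -0.00625572]
white [0.47130387 0.08036449 0.07      ] [-0.05849646  0.10641149]
[[378. 452.]
 [613. 183.]
 [ 26. 312.]
 [371.  53.]
 [240. 309.]]
```

The unit pose is consistent: the measured knob, pivot, bridge and scene-view predictions all match the given geometry. I'll shut the claw and turn the tool's y to the unit's y, which is about 24° from above and therefore negative spin.

Request:
servo_tool --moves '[0,0,0,-0.066,0,0,0,-0.066,0,0,0,-0.066,0,0,0,-0.066,0,0,0,0,0,0,0,0]' --claw -1

```text
time: 0.65
eef_pos: [0.1812, 0.5192, 0.2309]
ee_rot: [-0.038, 0.999, -0.0, -0.0]
ft_force: [0.5, 0.0, 0.4]
grip_width: 0.0123
```

```bash
cat >> h.py <<'E'
u=None
try:
    u=np.load('unit.npz')
except Exception: pass
def tw(x,y,z):
    th=float(u['th']);return np.array([np.cos(th)*x-np.sin(th)*y+u['o'][0],np.sin(th)*x+np.cos(th)*y+u['o'][1],z])
def tu(p):
    th=float(u['th']);d=np.array(p[:2])-u['o'];return np.array([np.cos(th)*d[0]+np.sin(th)*d[1],-np.sin(th)*d[0]+np.cos(th)*d[1],p[2]])
def delta(st,target):
    return R.from_quat(st["ee_rot"]).inv().apply(np.array(target)-st["eef_pos"])/.075
def status(st):
    T=R.from_quat(st["ee_rot"]).as_matrix(); print('unit pos mm',np.round(tu(st["eef_pos"])*1e3,1),'toolx ang rel unit',np.degrees(np.arctan2(T[1,0],T[0,0])-float(u['th'])),'z',T[:,2],'F',st["ft_force"],'w',st["grip_width"],'t',st["time"])
E
python3 - <<'E'
from h import *
from cell import *
st=get_state();status(st)
print(delta(st,tw(-.020,.128,.2)))
E
```

```text
unit pos mm [-313.4  566.5  230.9] toolx ang rel unit -180.11354143565092 z [-2.98447026e-04 -5.97974260e-04 -9.99999777e-01] F [0.48042671 0.00971039 0.37442429] w 0.012291456047093264 t 0.65
[-3.924257   -5.83929208  0.41439618]
```

Request:
servo_tool --moves '[-0.245,-0.365,0.026,0,-0.245,-0.365,0.026,0,-0.245,-0.365,0.026,0,-0.245,-0.365,0.026,0,-0.245,-0.365,0.026,0,-0.245,-0.365,0.026,0,-0.245,-0.365,0.026,0,-0.245,-0.365,0.026,0,-0.245,-0.365,0.026,0,-0.245,-0.365,0.026,0,-0.245,-0.365,0.026,0,-0.245,-0.365,0.026,0,-0.245,-0.365,0.026,0,-0.245,-0.365,0.026,0,-0.245,-0.365,0.026,0,-0.245,-0.365,0.026,0,0,0,0,0,0,0,0,0,0,0,0,0]'

```text
time: 2.23
eef_pos: [0.5085, 0.1061, 0.1999]
ee_rot: [-0.039, 0.999, 0.0, -0.0]
ft_force: [-0.2, -0.1, 0.4]
grip_width: 0.0002
```

```bash
python3 - <<'E'
from h import *
from cell import *
st=get_state();status(st)
print(delta(st,tw(-.028,.128,.104)))
c=capture("wrist");cv2.imwrite('pics/w1.png',c["color"][:,:,::-1])
c=capture("scene");crop(c,165,105,355,245,4,'pics/s1.png',1.3)
E
```

```text
unit pos mm [-19.4 129.1 199.9] toolx ang rel unit -180.05379393022307 z [-8.42994084e-04  6.67562249e-04 -9.99999422e-01] F [-0.24947502 -0.13179765  0.35139842] w 0.00024585466232521485 t 2.2333
[ 0.11385531 -0.01618475  1.27903012]
```

View pics/w1.png

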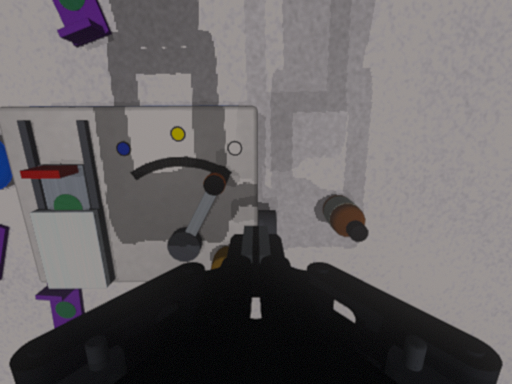

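View pics/s1.png

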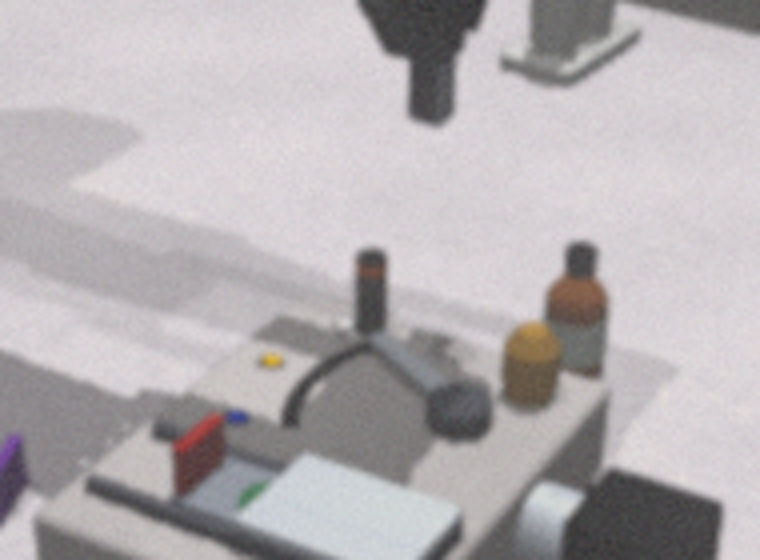

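The wrist view shows the shut fingers left of the unit's deck edge, clear of the knob at (213,183), the bottle (345,220) and the lens (222,258). I'll descend beside the knob.

Request:
servo_tool --moves '[0.1,0,0.16,0,0.09,0,0.16,0,0,0,0.16,0,0,0,0.16,0,0,0,0.16,0,0,0,0.16,0,0,0,0.16,0,0,0,0.16,0,0,0,0,0,0,0,0,0]'

```text
time: 3.17
eef_pos: [0.4941, 0.1046, 0.1029]
ee_rot: [-0.039, 0.999, -0.0, -0.001]
ft_force: [-0.2, 0.1, -0.4]
grip_width: -0.0002
```

```bash
python3 - <<'E'
from h import *
from cell import *
st=get_state();status(st)
for v in np.arange(0,1.05,.1):
    a=2.642+v; print(round(v,2),np.round([45+90*np.cos(a),50+90*np.sin(a)],1))
c=capture("scene");crop(c,165,105,355,245,4,'pics/s2.png',1.3)
c=capture("wrist");cv2.imwrite('pics/w2.png',c["color"][:,:,::-1])
E
```

```text
unit pos mm [-33.9 128.8 102.9] toolx ang rel unit -179.97085519324813 z [-2.32085712e-03 -1.25257100e-04 -9.99997299e-01] F [-0.15532679  0.10270467 -0.35557494] w -0.00022489972448271558 t 3.1667
0.0 [-34.   93.1]
0.1 [-37.9  85. ]
0.2 [-41.   76.6]
0.3 [-43.2  67.8]
0.4 [-44.6  58.9]
0.5 [-45.  50.]
0.6 [-44.5  41. ]
0.7 [-43.2  32.1]
0.8 [-41.   23.4]
0.9 [-37.9  14.9]
1.0 [-34.    6.8]
```

View pics/s2.png

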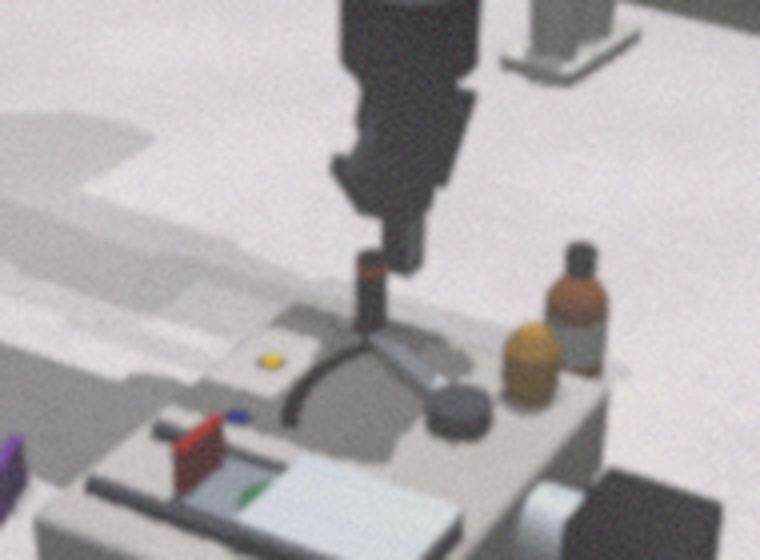

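View pics/w2.png

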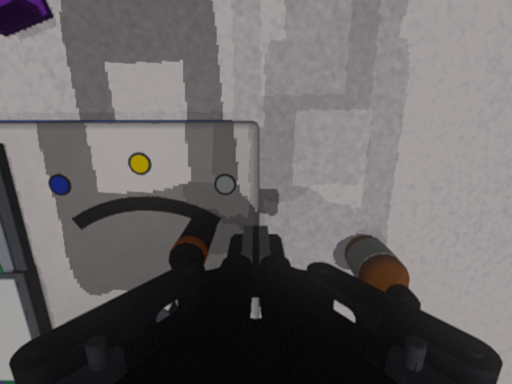

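Fingers are beside the knob and the linkage flare is just above knob-top height. I'll raise 7 mm for margin, then creep in.

Request:
servo_tool --moves '[0,0,-0.09,0,0,-0.04,0,0,0,-0.04,0,0,0,-0.04,0,0,0,-0.04,0,0,0,0,0,0]'

```text
time: 3.77
eef_pos: [0.4956, 0.0922, 0.1109]
ee_rot: [-0.039, 0.999, 0.0, 0.0]
ft_force: [0.0, 0.2, -0.3]
grip_width: -0.0001
```

Request:
servo_tool --moves '[0,-0.03,0,0,0,-0.03,0,0,0,0,0,0]'

```text
time: 4.02
eef_pos: [0.4947, 0.0892, 0.1107]
ee_rot: [-0.04, 0.999, 0.001, -0.001]
ft_force: [-3.6, 5.2, 1.9]
grip_width: -0.0001
```

Contact at 5 N, as expected. I'll follow the arc to the yellow detent.

Request:
servo_tool --moves '[0.026,-0.054,0,0,0.026,-0.054,0,0,0.021,-0.056,0,0,0.021,-0.056,0,0,0.015,-0.058,0,0,0.015,-0.058,0,0,0.009,-0.059,0,0,0.009,-0.059,0,0,0.003,-0.06,0,0,0.003,-0.05,0,0,0,0,0,0]'

```text
time: 4.93
eef_pos: [0.4884, 0.0449, 0.1109]
ee_rot: [-0.039, 0.999, 0.0, 0.0]
ft_force: [-0.3, 2.5, 0.3]
grip_width: 0.0004
```

```bash
python3 - <<'E'
from h import *
from cell import *
st=get_state();status(st)
c=capture("scene");crop(c,165,125,355,265,4,'pics/s3.png',1.3)
c=capture("wrist");cv2.imwrite('pics/w3.png',c["color"][:,:,::-1])
E
```

```text
unit pos mm [-44.3  69.7 110.9] toolx ang rel unit -180.0129753655638 z [ 1.90653352e-04  8.57359787e-04 -9.99999614e-01] F [-0.33340308  2.48985237  0.2979097 ] w 0.00037269261408417 t 4.9333
```

View pics/s3.png

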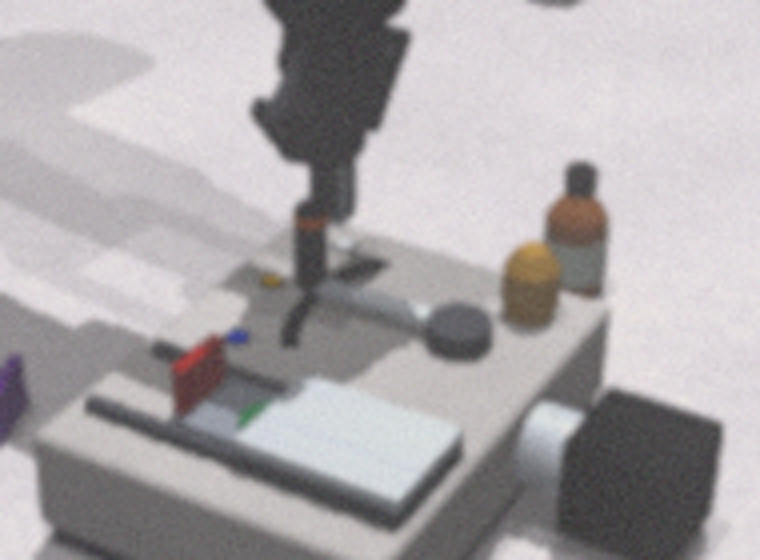

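View pics/w3.png

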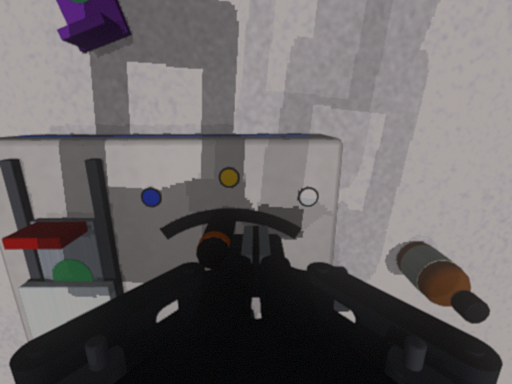

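The lever is at the yellow detent with the fingers still touching the knob. On to the blue stop.

Request:
servo_tool --moves '[-0.003,-0.06,0,0,-0.003,-0.06,0,0,-0.009,-0.059,0,0,-0.009,-0.059,0,0,-0.015,-0.058,0,0,-0.015,-0.058,0,0,-0.021,-0.057,0,0,-0.021,-0.057,0,0,-0.025,-0.055,0,0,0,0,0,0,0,0,0,0]'

```text
time: 5.95
eef_pos: [0.5005, 0.0065, 0.1108]
ee_rot: [-0.039, 0.999, 0.0, -0.0]
ft_force: [-0.3, -0.2, 0.7]
grip_width: -0.0
```

```bash
python3 - <<'E'
from h import *
from cell import *
st=get_state();status(st)
c=capture("wrist");cv2.imwrite('pics/w4.png',c["color"][:,:,::-1])
E
```

```text
unit pos mm [-35.2  30.5 110.8] toolx ang rel unit -179.99861358944653 z [-1.62089571e-04  1.80439881e-04 -9.99999971e-01] F [-0.29854613 -0.23663633  0.69136467] w -7.244544260951287e-06 t 5.95
```

View pics/w4.png

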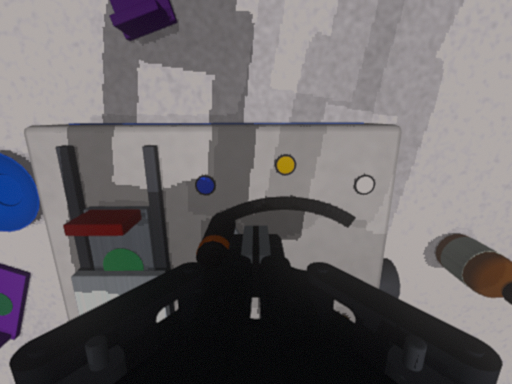

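Force is zero, so the lever has snapped on ahead of the finger. I'll back off, lift, and move over the near end of the channel.

Request:
servo_tool --moves '[0,0.1,0,0,0,0.1,0,0,0,0,-0.3,0,0,0,-0.3,0,0,0,-0.3,0,0,0,-0.3,0,0.13,-0.31,0,0,0.13,-0.31,0,0,0.13,-0.31,0,0,0.14,-0.31,0,0,0.04,-0.3,0,0,0,0,0,0,0,0,0,0]'

```text
time: 7.08
eef_pos: [0.4656, -0.0966, 0.2009]
ee_rot: [-0.039, 0.999, 0.0, 0.0]
ft_force: [-0.7, 1.1, -0.7]
grip_width: -0.0002
```

```bash
python3 - <<'E'
from h import *
from cell import *
st=get_state();status(st)
print(delta(st,tw(-.075,-.070,.09)))
c=capture("top");crop(c,225,115,350,235,5,'pics/t5.png',1.5)
c=capture("wrist");cv2.imwrite('pics/w5.png',c["color"][:,:,::-1])
E
```

```text
unit pos mm [-78.  -69.6 200.9] toolx ang rel unit -180.03949287376557 z [ 3.14992529e-04  7.05506606e-04 -9.99999702e-01] F [-0.68055292  1.06695219 -0.69844862] w -0.00020826004816703635 t 7.0833
[-0.03946587 -0.00673536  1.47862663]
```

View pics/t5.png

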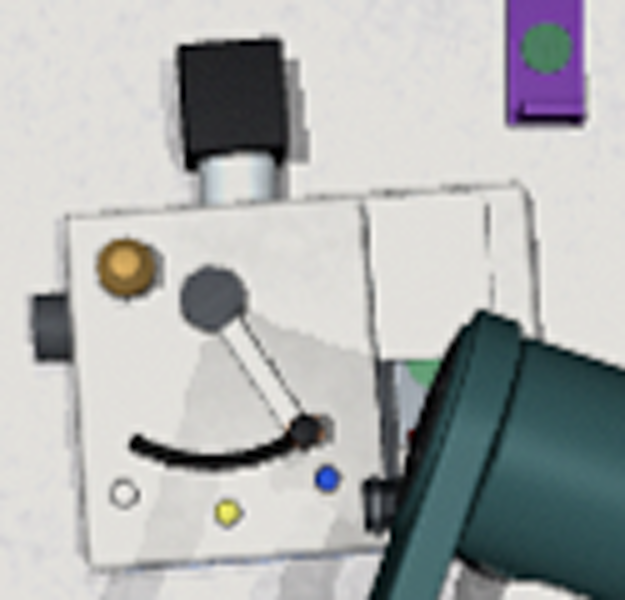

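View pics/w5.png

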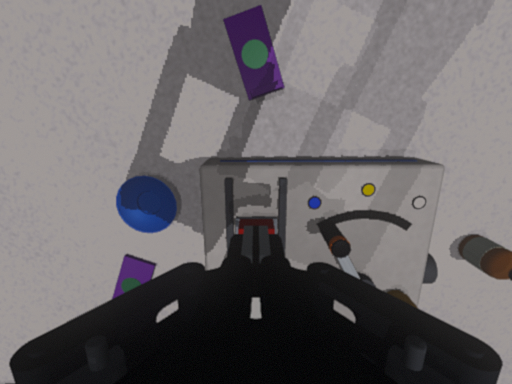

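The lever is at the blue dot: knob at crop (305,430) and blue dot at (327,478). The fingers are centred over the channel, nearer the robot than the tab. Descending.

Request:
servo_tool --moves '[0,0,0.24,0,0,0,0.24,0,0,0,0.24,0,0,0,0.24,0,0,0,0.24,0,0,0,0.24,0,0,0,0,0,0,0,0,0]'

```text
time: 7.85
eef_pos: [0.4651, -0.0953, 0.092]
ee_rot: [-0.04, 0.999, 0.001, -0.001]
ft_force: [0.5, 0.6, -0.9]
grip_width: 0.0001
```

Request:
servo_tool --moves '[-0.06,0,0,0,-0.06,0,0,0,-0.06,0,0,0,-0.04,0,0,0,-0.04,0,0,0,0,0,0,0]'

```text
time: 8.35
eef_pos: [0.486, -0.0953, 0.0933]
ee_rot: [-0.04, 0.999, -0.0, 0.0]
ft_force: [-0.2, -0.3, 0.9]
grip_width: -0.0
```

```bash
python3 - <<'E'
from h import *
from cell import *
st=get_state();status(st)
c=capture("scene");crop(c,165,125,355,265,4,'pics/s6.png',1.3)
E
```

```text
unit pos mm [-57.6 -69.8  93.3] toolx ang rel unit -179.95533239502268 z [ 9.97319120e-04 -1.28203259e-04 -9.99999494e-01] F [-0.18494156 -0.31989795  0.8804212 ] w -2.460614243741803e-05 t 8.35
```

View pics/s6.png

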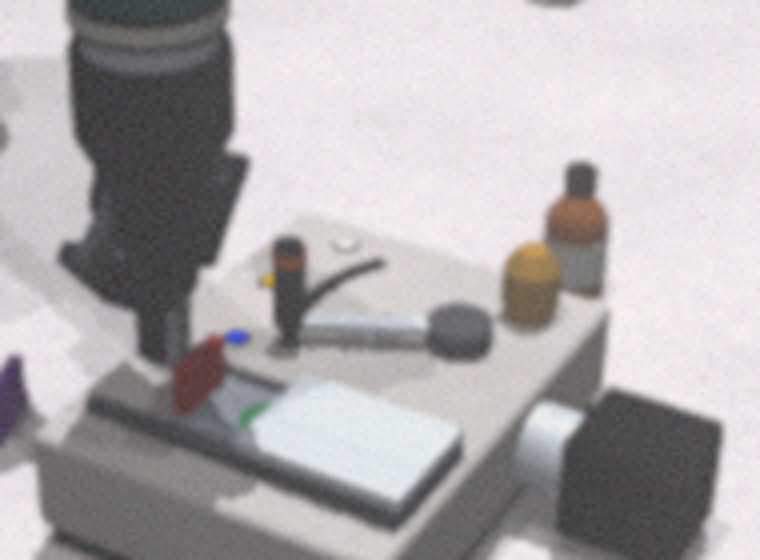

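The fingertips are right behind the red tab and the lever is still at blue. Pushing slowly.

Request:
servo_tool --moves '[-0.03,0,0,0,-0.03,0,0,0,-0.03,0,0,0,-0.03,0,0,0,-0.03,0,0,0,-0.03,0,0,0,-0.03,0,0,0,-0.03,0,0,0,-0.03,0,0,0,-0.03,0,0,0,-0.03,0,0,0,-0.03,0,0,0,-0.03,0,0,0,-0.03,0,0,0,-0.03,0,0,0,0,0,0,0]'

```text
time: 9.73
eef_pos: [0.5194, -0.0925, 0.0928]
ee_rot: [-0.04, 0.999, 0.0, 0.0]
ft_force: [-0.1, -0.3, -0.8]
grip_width: 0.0004
```

```bash
python3 - <<'E'
from h import *
from cell import *
st=get_state();status(st)
c=capture("scene");crop(c,165,125,355,265,4,'pics/s7.png',1.3)
E
```

```text
unit pos mm [-24.1 -69.6  92.8] toolx ang rel unit -179.95439533654206 z [ 8.80115712e-04  1.49749760e-04 -9.99999601e-01] F [-0.08104857 -0.34847852 -0.8283181 ] w 0.00042877865460740636 t 9.7333
```

View pics/s7.png

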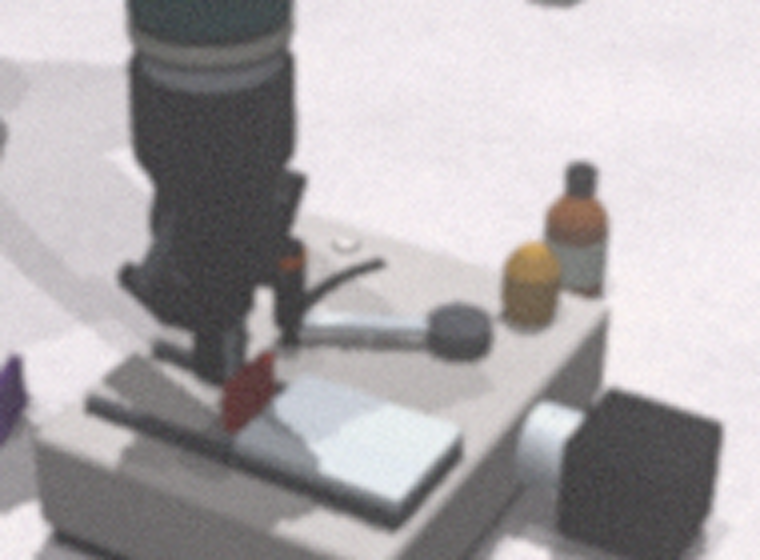

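The tab is close to the bridge, and the lever is unchanged. I'll creep on in small steps, watching the force.

Request:
servo_tool --moves '[-0.02,0,0,0,-0.02,0,0,0,-0.02,0,0,0,0,0,0,0]'

```text
time: 10.12
eef_pos: [0.5235, -0.0922, 0.0929]
ee_rot: [-0.039, 0.999, 0.0, 0.0]
ft_force: [-1.1, -0.3, 1.3]
grip_width: 0.0
```

Request:
servo_tool --moves '[-0.013,0,0,0,0,0,0,0]'

```text
time: 10.28
eef_pos: [0.5243, -0.0921, 0.0929]
ee_rot: [-0.039, 0.999, 0.0, 0.0]
ft_force: [-0.9, -0.1, 1.4]
grip_width: 0.0001
```

Request:
servo_tool --moves '[-0.013,0,0,0,0,0,0,0]'

```text
time: 10.45
eef_pos: [0.5253, -0.092, 0.0929]
ee_rot: [-0.039, 0.999, 0.0, 0.0]
ft_force: [-1.5, 0.6, 0.4]
grip_width: -0.0002
```

Request:
servo_tool --moves '[-0.013,0,0,0,0,0,0,0]'

```text
time: 10.62
eef_pos: [0.5263, -0.0919, 0.0929]
ee_rot: [-0.039, 0.999, 0.0, 0.0]
ft_force: [-1.9, -1.0, 0.2]
grip_width: 0.0001
```

Request:
servo_tool --moves '[-0.013,0,0,0,0,0,0,0]'

```text
time: 10.78
eef_pos: [0.5273, -0.0919, 0.0929]
ee_rot: [-0.039, 0.999, 0.0, 0.0]
ft_force: [-1.3, -0.1, 0.5]
grip_width: -0.0001
```

Request:
servo_tool --moves '[-0.013,0,0,0,0,0,0,0]'

```text
time: 10.95
eef_pos: [0.528, -0.0918, 0.0928]
ee_rot: [-0.039, 0.999, 0.0, -0.0]
ft_force: [-1.4, -0.9, 0.8]
grip_width: -0.0
```

Request:
servo_tool --moves '[-0.013,0,0,0,0,0,0,0]'

```text
time: 11.12
eef_pos: [0.528, -0.0918, 0.0929]
ee_rot: [-0.039, 0.999, 0.0, -0.001]
ft_force: [-5.5, -0.3, 3.5]
grip_width: 0.0002
```

Request:
servo_tool --moves '[-0.013,0,0,0,0,0,0,0]'

```text
time: 11.28
eef_pos: [0.528, -0.0918, 0.0929]
ee_rot: [-0.039, 0.999, 0.0, -0.003]
ft_force: [-8.3, -0.9, 6.2]
grip_width: -0.0001
```

```bash
python3 - <<'E'
from h import *
from cell import *
st=get_state();status(st)
c=capture("scene");crop(c,165,125,355,265,4,'pics/s8.png',1.3)
E
```

```text
unit pos mm [-15.4 -69.7  92.9] toolx ang rel unit -179.9716986132483 z [-5.13496978e-03 -1.84762828e-04 -9.99986799e-01] F [-8.30509314 -0.90866689  6.22656681] w -5.156876434155649e-05 t 11.2833
```

View pics/s8.png

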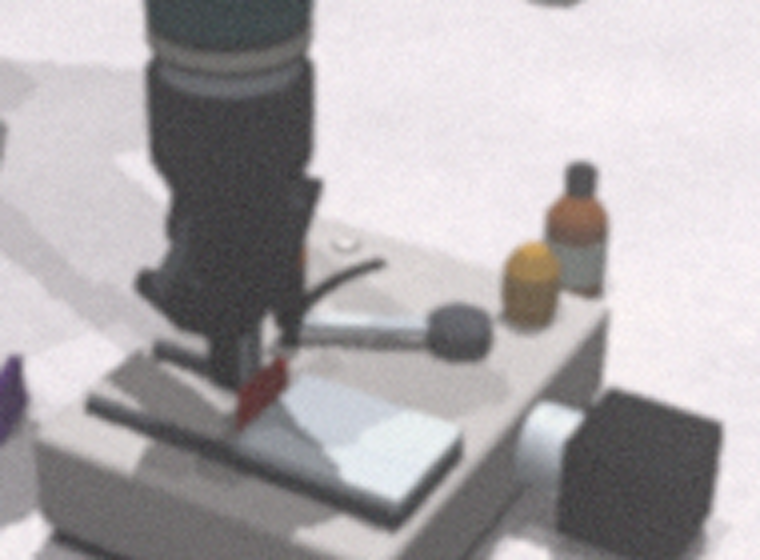

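The TCP stopped moving at x = −15.4 mm (expected about −16) while the force rose to 8 N, so the tab is on the bridge. Back off, lift and clear the view.

Request:
servo_tool --moves '[0.03,0,0,0,0.1,0,0,0,0.2,0,0,0,0.1,0,-0.2,0,0,0,-0.3,0,0,0,-0.3,0,0,0,-0.3,0,0,0,-0.3,0,0.2,0.35,0,0,0.2,0.35,0,0,0.2,0.35,0,0,0.1,0.4,0,0,0,0.4,0,0,0,0.4,0,0,0,0.4,0,0,0,0.4,0,0,0,0.4,0,0,0,0.4,0,0,0,0,0,0]'

```text
time: 12.92
eef_pos: [0.422, 0.194, 0.1978]
ee_rot: [-0.042, 0.999, 0.002, 0.0]
ft_force: [0.0, -0.7, 0.6]
grip_width: -0.0002
```

```bash
python3 - <<'E'
from h import *
from cell import *
st=get_state();status(st)
t=capture("top");crop(t,225,115,350,235,5,'pics/t9.png',1.5); pickle.dump(t,open('top9.pkl','wb'))
c=capture("scene");crop(c,165,155,355,295,4,'pics/s9.png',1.3)
E
```

```text
unit pos mm [-98.7 223.6 197.8] toolx ang rel unit -179.62224504085438 z [ 7.70625960e-04  3.90816650e-03 -9.99992066e-01] F [ 0.0315962  -0.70729072  0.59861089] w -0.00021723832265161405 t 12.9167
```

View pics/t9.png

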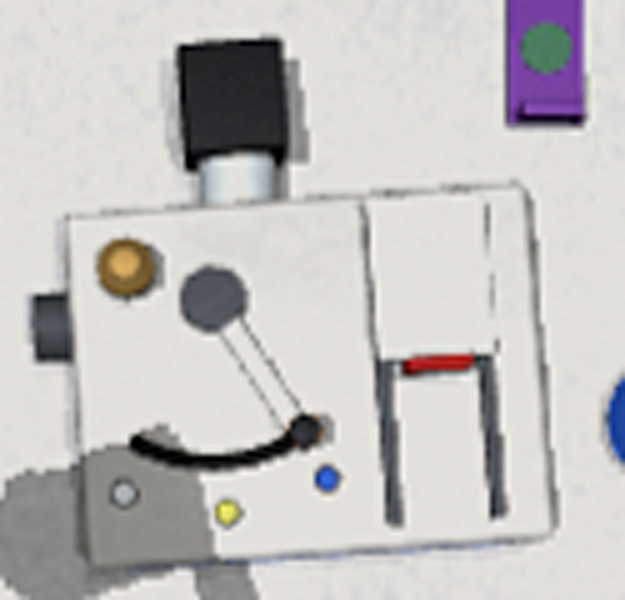

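View pics/s9.png

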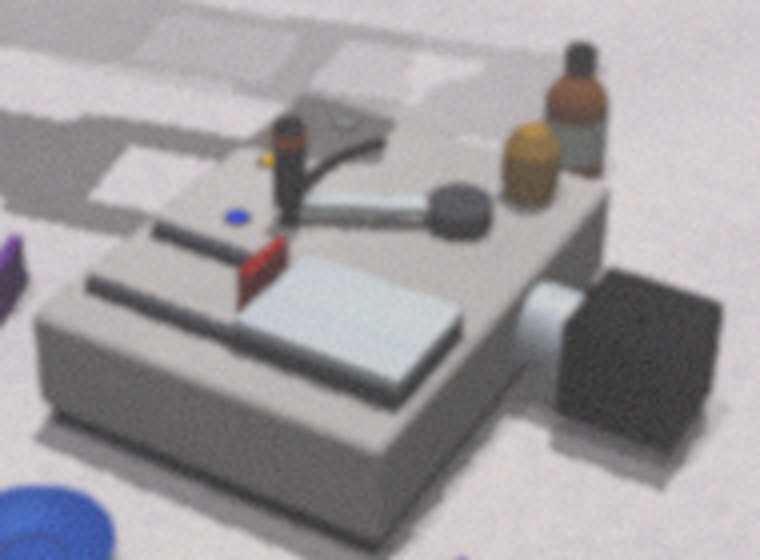

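The lever arm points to the blue dot, with the knob at crop (304,429). The tab is against the bridge at (439,364), and the bystanders are unmoved. A quick numeric check, then I hand in.

```bash
python3 - <<'E'
from h import *
t=pickle.load(open('top9.pkl','rb'))
for n,p,z in [('knob',(304,429),.13),('tab',(439,364),.105)]:
    q=tu(ray(t,*full(*p,225,115,5),z)); print(n,q)
    if n=='knob': print('v',np.arctan2(q[1]-.05,q[0]-.045)%(2*np.pi)-2.642)
E
```

```text
knob [-0.03306956  0.00736644  0.13      ]
v 0.9994345025903248
tab [-0.00170613 -0.0687567   0.105     ]
```

Request:
servo_tool --moves '[0,0,0,0,0,0,0,0,0,0,0,0]'

```text
time: 13.27
eef_pos: [0.4231, 0.1886, 0.1979]
ee_rot: [-0.039, 0.999, 0.0, 0.0]
ft_force: [0.9, 0.0, -0.4]
grip_width: -0.0003
```

```bash
python3 -c "
from cell import *
print(job_done())"
```

```text
the job is handed in; nothing more can be done
None
```

I handed the job in at about 13.3 s: the lever is at the blue dot and the filter slide is home. No verdict was reported.

- **Lever:** I pushed the knob with the outside of the shut fingers, past the yellow click and on to the blue stop, then let go. In the last top view the lever angle measured 1.00 rad, which is the blue rest.
- **Filter slide:** I pushed the red tab with the fingertips until it stopped on the bridge. The fingers stopped moving there while the force rose to about 8 N along the push and 6 N upward. The tab's middle measured x = −1.7 mm, against −1 mm when home, which is within the 2 mm calibration.
- **Surroundings:** the bottle, lens, dish and the purple look-alike in the cropped views looked unmoved. I compared these by eye only and did not check the other look-alikes. The arm ended clear of everything with no contact force.

No check failed. The one mismatch was the deck corners I picked in the image, which were up to 3.4 mm off the nominal box. The knob and pivot still landed within about 1 mm of their given positions. The bridge corners were within about 2 mm.

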